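# Half-turn the bayonet cap on the toy railway's yard lamp and hold it

### The arm

A 6-joint arm with a two-finger parallel gripper is mounted at the origin on the work surface. World frame = base frame: x ahead of the robot, y to its left, z up, the work surface at z = 0. Lengths are in m, angles in rad, forces in N, time in s.
With the tool pointing down it reaches from about 0.325 to 0.9 m from the base axis. Payload 6.1 kg.
Tool frame: the origin (TCP) lies midway between the tips of the shut fingers; the grasp point (between the pads) lies 19 mm behind it; x points along the fingers, y is the direction in which the jaws open and shut, and the axes are right-handed (so a half turn about x gives the same grasp; the last joint's range is limited). The gripper opens to 85 mm and grips with 20 to 120 N. Pads are 22 mm wide; open, the fingers measure 114 mm over their backs; the gripper's body (76 mm by 85 mm) begins 54 mm behind the grasp point. The pads swing forward as they close: fully open they stand 13 mm farther back than shut.
Start: joints at [1.212, 0.22, 1.526, -0, 1.395, -0.126], TCP at [0.144, 0.608, 0.231] pointing down, gripper open.
Joint ranges: [-2.98, 2.98], [-0.91, 2.08], [0.09, 2.57], [-1.24, 4.39], [0.2, 2.65], [-2.68, 2.68]. Speed limits (rad/s): [2.57, 2.57, 3.01, 3.14, 3.14, 3.14].

### API

Orientations are given as [roll, pitch, yaw] about the fixed x, y, z axes, in that order (R = Rz(yaw) Ry(pitch) Rx(roll)).
In Python, from plant import movep, move_l, set_joints, gripper_to, hold, inverse_kinematics, observe, get_image, get_calibration, Unreachable, job_done gives the robot as it stands. Calls block until the motion is done:
- movep(position, orientation): joint-space move of the TCP to a pose.
- move_l(position, feed=0.15, rotation=None, max_force=None): straight line of the TCP; rotation=None keeps the orientation; feed is the mean speed in m/s. With max_force (N) it stops when the force on the tool has changed by that much, and returns True; else False.
- set_joints(angles): joint-space move.
- gripper_to(opening, f_grip=None): finger opening in m; f_grip is the grip in N (None keeps the last); returns when the fingers have stopped.
- hold(seconds).
- inverse_kinematics(position, orientation): joint angles nearest the present ones, or None.
- observe(): the state.
- get_image(name): name is "scene" or "top" or "wrist"; returns (picture, depth): 480x640x3 uint8, red, green, blue; 480x640 float32, m along the optical axis (not along the pixel's ray), 0 where there is no reading.
- get_calibration(name): a dict with "intrinsics" (3x3 intrinsics, pixels), "dist_coeffs" ([k1, k2, p1, p2, k3] as OpenCV has them; the pictures are not rectified), "world_from_camera" (4x4, takes a point from camera to world coordinates). Camera axes: x right, y down, z forward; pixel columns grow to the right and rows downward; lengths in m; the calibration is good to about 2 mm. A picture is of the moment at which its call begins: read the wrist's pose just before it. get_calibration takes no time and is no camera call; for the wrist camera it gives the pose at the moment of the call.
A pose or a line that the arm cannot do raises Unreachable and nothing moves.
- job_done(): hands the job in, once; it reports no verdict.
The state is a dict: "time_s": time; "q": joint angles; "joint_velocities": joint speeds; "joint_torque": joint torques, N m; "eef_pos": TCP position; "tcp_rot": TCP orientation; "ft_force": force on the tool from outside, world axes, zero at the start; "torque": the same for the moment, N m; "opening": finger opening in m.
Only numpy, scipy, OpenCV 4.12 (cv2) and the standard library are available. Lean on these libraries where they do the work, as an engineer would, in place of code of your own. Each camera call takes 0.05 s, during which the arm holds its last target.

### The job

Lift the yard lamp's cap up and off the peg it hangs on, lower it into the lamp's collar with its two lugs through the two notches until it sits fully down, then turn it clockwise (seen from above) to half way towards the lock, 45 degrees from where it dropped in, where its grip bar points at the two raised half-way bars on the collar. Do not let it click into the lock: I want to check the battery contacts at that point, so finish with the gripper still holding the cap still right there, fully down and not let go. Leave the other toys on the ledge where they are.

Things in the scene. Friction and masses are not known exactly. Their poses are not given: they have to be found in the camera images.
- cap_mid (a point): centre of the lamp's loose grey plastic cap (120 g, +-35 %), half-way up, in the middle of its disc (60 mm across, 6 mm thick); z up the axis, x along the grip bar on top: 50 mm long (x), 12 mm thick (y), 34 mm tall above the disc (its top 37 mm above this point). Half a turn about z gives the same cap. Starts hanging over the peg at any yaw.
- cap_lugs (a point): on the cap's axis at its lugs' undersides, 27 mm below cap_mid; same axes. Two lugs stick out of the plug at +x and -x (under the bar's ends) to 24 mm from the axis, 7 mm wide, 6 mm high. The plug is a tube, 36 mm outside and 26 mm inside diameter, reaching 10 mm below this point, its foot tapered to 31 mm.
- cap_end (a point): the +x end of the grip bar, half-way up the bar: 25 mm along x from the cap's axis, 20 mm above cap_mid; same axes.
- lamp_rim (a point): centre of the rim of the fixed yard lamp: round, 85 mm tall, wooden foot 88 mm across, glass band, aluminium collar 76 mm across; yaw varies. Mouth 40 mm in diameter, notches at +x and -x of this frame, 12 mm wide, out to 27 mm from the axis. The cap goes in with its x along this x, either way round; fully down its disc rests on the rim, cap_mid 3 mm above this point.
- lamp_half (a point): one of the two raised half-way bars on the rim, 34.5 mm from its centre, 45 degrees clockwise (from above) of the +x notch; the other is opposite. Two small dots mark each notch, one dot each locked point (90 degrees).
- lamp_track (a point): on the lamp's axis, 15.5 mm below the rim, at the underside of the lip. Under it the lugs can turn clockwise (from above) only, with 2.5 mm of up-and-down play; friction only until about 60 degrees, where a lug starts to push the sprung click pin; at about 90 degrees it has clicked and is locked.
- peg_top (a point): centre of the flat top of the steel peg, 75 mm above the ledge, 22 mm in diameter, upright on a fixed round wooden foot 84 mm across. The cap hangs over it, the disc's underside resting on this point, the peg inside the hollow plug: the cap must rise at least 35 mm to come free. Lamp and peg stand may swap sides.
- click_pin (a joint): travel of the sprung click pin in the lamp's track (m): 0 when free, about 0.002 when a lug pushes past it into the lock
- crane_mid (a point): bystander: yellow plastic crane car, 110 x 50 x 90 mm; this point is 30 mm above its underside
- buffer_mid (a point): bystander: stainless steel buffer stop, 50 x 45 x 34 mm, between lamp and peg stand; this point is half-way up
- dome_mid (a point): bystander: small glass tunnel dome, 90 x 87 x 45 mm; this point is half-way up inside it
- wagon_mid (a point): bystander: wooden wagon, 80 x 42 x 42 mm; this point is 20 mm above its underside
Not all that is in view belongs to the job. Leave any green or purple look-alike of the part that bears lamp_rim alone. Leave any blue look-alike of the part that bears cap_mid alone.

How it is judged:
By the outcome, as a careful person would: the job done as asked, in the order asked, and still so for the second after the job is handed in, while the arm keeps its last pose, push and grip.
It also fails if it takes over 42 s, if anything falls off the work surface, if the arm or the gripper's body presses on something with over 40 N, if the wrist force passes 120 N, or if a joint passes its speed limit or range.

## Working session

There is one attempt and no reset: what is moved stays moved. The work goes in short steps, each a Python script; the robot and the scene stay as the last script left them, time stands still between calls to the robot, and variables do not carry over. Pictures are saved under pics/ and viewed, and the job is handed in when it is done.

```bash
ls; mkdir -p pics; python3 - <<'E'
from plant import *
import cv2,numpy as np
s=observe();print(s['time_s'],s['eef_pos'],s['tcp_rot'],s['opening'])
for n in ("scene","top","wrist"):
    c=get_calibration(n);im,d=get_image(n)
    cv2.imwrite(f'pics/{n}0.png',im[:,:,::-1]);np.save(f'pics/{n}0_d.npy',d);np.savez(f'pics/{n}0_c.npz',K=c['intrinsics'],D=c['dist_coeffs'],T=c['world_from_camera'])
    print(n,np.round(c['intrinsics'],1).tolist(),c['dist_coeffs'],np.round(c['world_from_camera'],3).tolist())
E
```

```text
pics
0.0 [0.14400664 0.60755646 0.23017806] [-1.67656672  1.56881525 -1.90940462] 0.08585635130181672
scene [[444.0, 0.0, 320.1], [0.0, 444.0, 241.6], [0.0, 0.0, 1.0]] [0.01862629 0.         0.         0.         0.        ] [[-0.17, 0.74, -0.65, 1.108], [0.985, 0.115, -0.128, 0.043], [-0.02, -0.662, -0.749, 0.738], [0.0, 0.0, 0.0, 1.0]]
top [[565.3, 0.0, 319.2], [0.0, 565.3, 236.5], [0.0, 0.0, 1.0]] [0.03439625 0.         0.         0.         0.        ] [[0.023, -0.997, 0.077, 0.462], [-1.0, -0.024, -0.0, -0.065], [0.002, -0.077, -0.997, 1.237], [0.0, 0.0, 0.0, 1.0]]
wrist [[415.5, 0.0, 314.8], [0.0, 415.5, 231.3], [0.0, 0.0, 1.0]] [0.00324842 0.         0.         0.         0.        ] [[0.23, 0.925, 0.301, 0.067], [0.973, -0.218, -0.072, 0.625], [-0.001, 0.31, -0.951, 0.372], [0.0, 0.0, 0.0, 1.0]]
```

View pics/scene0.png

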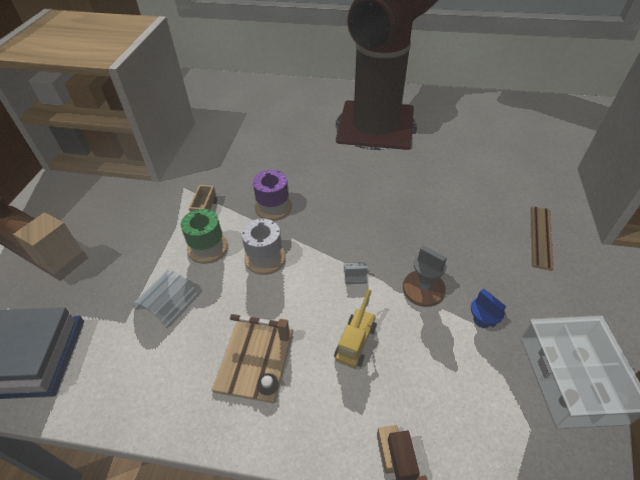

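View pics/top0.png

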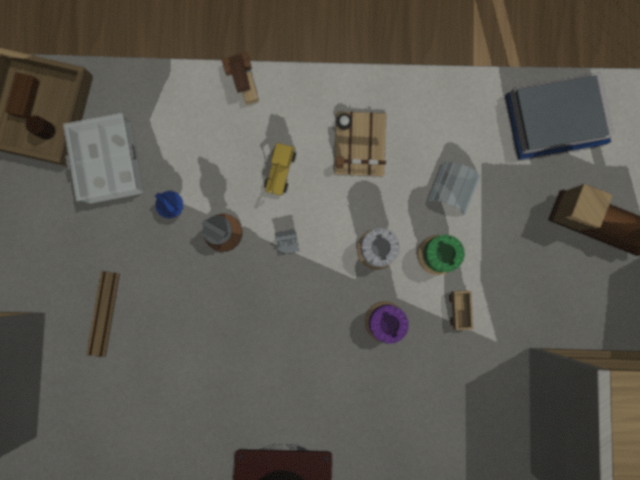

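View pics/wrist0.png

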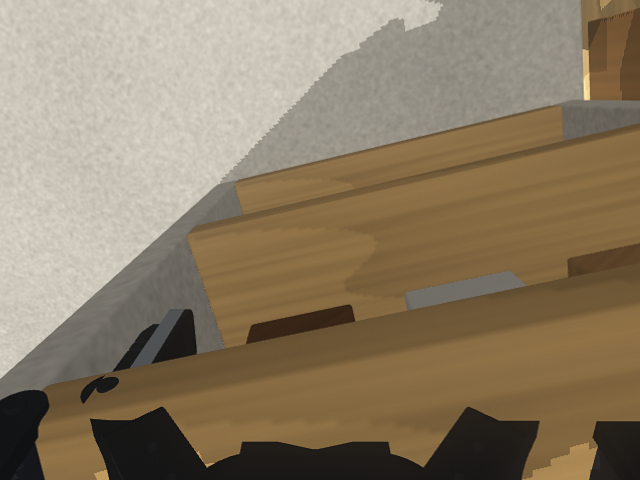

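The scene and top views show these candidates:
- **Cap:** the grey one on the brown peg stand (top 217,229; scene 431,262), or the blue look-alike (top 169,205; scene 488,308), which is rejected.
- **Lamp:** the aluminium collar (top 380,248; scene 262,235), or the green (top 445,253) and purple (top 389,324) look-alikes, both rejected.

I choose the grey cap and the aluminium lamp, and will check both in a crop.

```bash
python3 - <<'E'
import cv2,numpy as np
t=cv2.imread('pics/top0.png');s=cv2.imread('pics/scene0.png')
f=lambda im,x,y,r=40:cv2.resize(im[y-r:y+r,x-r:x+r],(390,290*390//390 if 0 else 390),interpolation=cv2.INTER_CUBIC)
a=np.hstack([f(t,217,229),f(t,380,248)]);b=np.hstack([f(s,431,270),f(s,262,240)])
cv2.imwrite('pics/crop0.png',cv2.resize(np.vstack([a,b]),(600,600)))
E
cat > h.py <<'E'
import numpy as np,cv2
def rays(K,D,T,uv):
    n=cv2.undistortPoints(np.array(uv,float).reshape(-1,1,2),np.array(K),np.array(D)).reshape(-1,2)
    d=np.c_[n,np.ones(len(n))]@np.array(T)[:3,:3].T
    return np.array(T)[:3,3],d
def onplane(K,D,T,uv,z):
    o,d=rays(K,D,T,uv); return o+d*((z-o[2])/d[:,2])[:,None]
def cloud(K,D,T,dep):
    v,u=np.mgrid[0:480,0:640]
    n=cv2.undistortPoints(np.c_[u.ravel(),v.ravel()].astype(float).reshape(-1,1,2),np.array(K),np.array(D)).reshape(-1,2)
    p=np.c_[n,np.ones(len(n))]*dep.reshape(-1,1)
    return (p@np.array(T)[:3,:3].T+np.array(T)[:3,3]).reshape(480,640,3)
E
python3 - <<'E'
import sys;sys.path.insert(0,'.')
from h import *
for n,uvs in (("top",[(217,229),(380,248),(169,205),(20,400),(287,240),(280,170),(445,253),(389,324)]),("scene",[(431,262),(262,228),(488,308)])):
    c=np.load(f'pics/{n}0_c.npz');d=np.load(f'pics/{n}0_d.npy');P=cloud(c['K'],c['D'],c['T'],d)
    for u,v in uvs:
        q=P[v-3:v+4,u-3:u+4].reshape(-1,3);print(n,u,v,np.round(np.median(q,0),3),np.round(q[:,2].max(),3))
E
```

```text
top 217 229 [0.559 0.14  0.115] 0.119
top 380 248 [ 0.533 -0.194  0.045] 0.05
top 169 205 [0.609 0.249 0.074] 0.079
top 20 400 [0.212 0.52  0.079] 0.094
top 287 240 [0.547 0.004 0.014] 1.237
top 280 170 [0.695 0.023 0.03 ] 0.072
top 445 253 [ 0.525 -0.33   0.045] 1.237
top 389 324 [ 0.374 -0.215  0.045] 0.049
scene 431 262 [0.568 0.144 0.095] 0.107
scene 262 228 [ 0.507 -0.197  0.068] 0.084
scene 488 308 [0.622 0.254 0.049] 0.064
```

View pics/crop0.png

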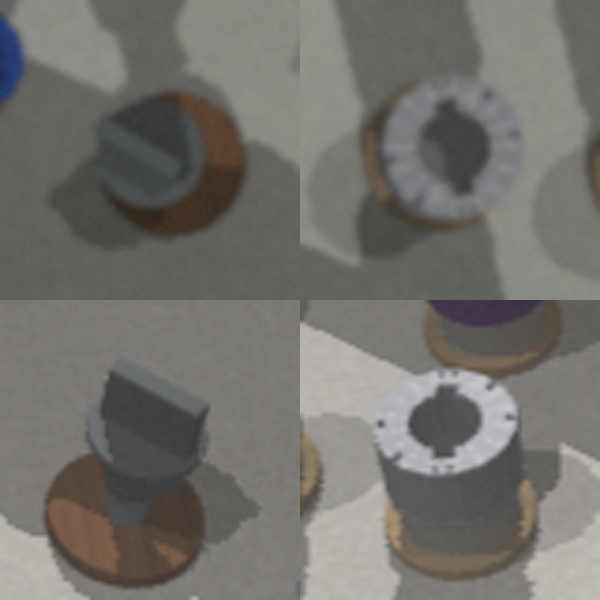

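The crop confirms it: a grey cap with its bar hangs on the peg over a brown foot, and the grey aluminium collar has notches and dots. Next is a close wrist look at both.

```bash
cat >> h.py <<'E'
from scipy.spatial.transform import Rotation as Ro
def Rdown(phi): # jaw axis at angle phi
    c,s=np.cos(phi),np.sin(phi)
    return np.array([[0,c,s],[0,s,-c],[-1,0,0.]])
def rpy(M): return Ro.from_matrix(M).as_euler('xyz')
def down(phi): return rpy(Rdown(phi))
E
python3 - <<'E'
import sys;sys.path.insert(0,'.')
from h import *
from plant import *
s=observe();R=Ro.from_euler('xyz',s['tcp_rot']).as_matrix();T=np.array(get_calibration('wrist')['world_from_camera'])
print(np.round(R,3).tolist()); print('cam in tool',np.round(R.T@(T[:3,3]-s['eef_pos']),4),'axes',np.round(R.T@T[:3,:3],3).tolist())
for name,p,phis in (('cap',(.557,.142),(62.5,)),('lamp',(.53,-.195),(14,-31,59))):
  for a in phis:
    for k in (90,-90):
      for z in (.1,.3):
        q=inverse_kinematics((*p,z),down(np.radians(a+k)))
        print(name,a,k,z,None if q is None else np.round(q,2))
E
```

```text
[[-0.001, 0.231, 0.973], [-0.001, 0.973, -0.231], [-1.0, -0.002, -0.0]]
cam in tool [-0.1412 -0.0007 -0.0793] axes [[-0.001, -0.31, 0.951], [1.0, 0.001, 0.001], [-0.001, 0.951, 0.31]]
cap 62.5 90 0.1 [ 0.11  0.23  1.77 -0.    1.14 -2.55]
cap 62.5 90 0.3 [ 0.11  0.06  1.57 -0.    1.51 -2.55]
cap 62.5 -90 0.1 [ 0.11  0.23  1.77 -0.    1.14  0.59]
cap 62.5 -90 0.3 [ 0.11  0.06  1.57 -0.    1.51  0.59]
lamp 14 90 0.1 [-0.49  0.21  1.8   0.    1.13 -2.31]
lamp 14 90 0.3 [-0.49  0.04  1.6   0.    1.5  -2.31]
lamp 14 -90 0.1 [-0.49  0.21  1.8   0.    1.13  0.83]
lamp 14 -90 0.3 [-0.49  0.04  1.6   0.    1.5   0.83]
lamp -31 90 0.1 [-0.49  0.21  1.8   0.    1.13 -1.52]
lamp -31 90 0.3 [-0.49  0.04  1.6   0.    1.5  -1.52]
lamp -31 -90 0.1 [-0.49  0.21  1.8   0.    1.13  1.62]
lamp -31 -90 0.3 [-0.49  0.04  1.6   0.    1.5   1.62]
lamp 59 90 0.1 None
lamp 59 90 0.3 None
lamp 59 -90 0.1 [-0.49  0.21  1.8   0.    1.13  0.05]
lamp 59 -90 0.3 [-0.49  0.04  1.6   0.    1.5   0.05]<stdin>:10: UserWarning: Gimbal lock detected. Setting third angle to zero since it is not possible to uniquely determine all angles.
```

```bash
cat >> h.py <<'E'
def snap(n,tag):
    from plant import get_image,get_calibration,observe
    c=get_calibration(n);im,d=get_image(n)
    cv2.imwrite(f'pics/{tag}.png',im[:,:,::-1]);np.save(f'pics/{tag}_d.npy',d);np.savez(f'pics/{tag}_c.npz',K=c['intrinsics'],D=c['dist_coeffs'],T=c['world_from_camera'])
def load(tag):
    c=np.load(f'pics/{tag}_c.npz');return c['K'],c['D'],c['T'],np.load(f'pics/{tag}_d.npy'),cv2.imread(f'pics/{tag}.png')
import warnings;warnings.filterwarnings('ignore')
E
python3 - <<'E'
import sys;sys.path.insert(0,'.')
from h import *
from plant import *
s=observe()
p=s['eef_pos'];move_l([p[0],p[1],.3],feed=.2);print(observe()['time_s'])
movep((.557,.142,.215),down(np.radians(62.5-90)))
hold(.2)
s=observe();print(s['time_s'],s['eef_pos'],s['ft_force'])
snap('wrist','w1')
E
```

```text
0.6417
3.0833 [0.55687117 0.14269085 0.21508676] [ 1.06351035 -0.32628441  0.76177879]
```

View pics/w1.png

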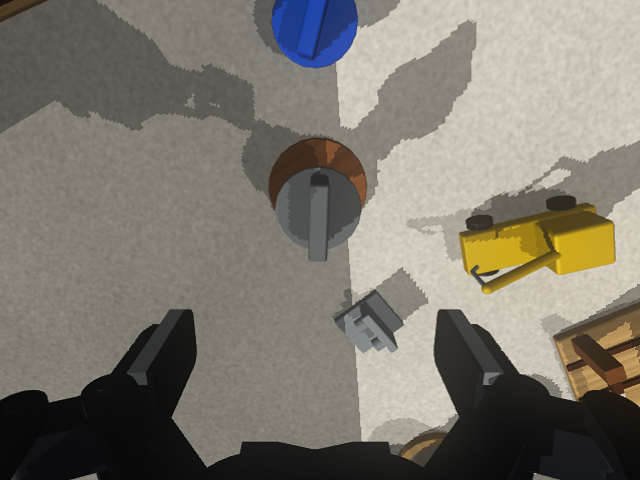

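The grey cap is at about (318,210), with its bar nearly vertical in the picture (318,185 to 317,260). The blue look-alike is at (315,25). I'll fit the bar's top face from the depth.

```bash
python3 - <<'E'
from h import *
K,D,T,d,im=load('w1');P=cloud(K,D,T,d)
roi=np.zeros((480,640),bool);roi[160:275,260:380]=1
z=P[...,2]; print('zs',np.round(np.percentile(z[roi&(z>.1)&(d>0)],[1,50,90,99]),4))
m=(roi&(z>.109)&(d>0)).astype(np.uint8)
cn=max(cv2.findContours(m,cv2.RETR_EXTERNAL,cv2.CHAIN_APPROX_NONE)[0],key=cv2.contourArea)
print('px rect',cv2.minAreaRect(cn))
for zt in (.115,):
    q=onplane(K,D,T,cn.reshape(-1,2),zt)[:,:2].astype(np.float32)*1000
    r=cv2.minAreaRect(q);b=cv2.boxPoints(r);e=[b[1]-b[0],b[2]-b[1]];L=max(e,key=np.linalg.norm)
    print(zt,r,'yaw',np.degrees(np.arctan2(L[1],L[0]))%180)
# disc
m=(roi&(z>.07)&(z<.09)&(d>0)); q=P[m][:,:2]*1000
print('disc z',np.median(z[m]), 'mean',q.mean(0))
from scipy.optimize import least_squares
mm=(roi&(z>.07)&(d>0)).astype(np.uint8)
c2=max(cv2.findContours(mm,cv2.RETR_EXTERNAL,cv2.CHAIN_APPROX_NONE)[0],key=cv2.contourArea).reshape(-1,2)
h=cv2.convexHull(c2).reshape(-1,2)
q=onplane(K,D,T,c2,.081)[:,:2]*1000
# exclude bar part
f=lambda x:np.hypot(q[:,0]-x[0],q[:,1]-x[1])-x[2]
r=least_squares(f,[*q.mean(0),30],loss='soft_l1',f_scale=.5);print('disc',r.x)
# same from the top view
K,D,T,d,im=load('top0');P=cloud(K,D,T,d);z=P[...,2]
m=np.zeros((480,640),np.uint8);m[200:260,190:250]=((z>.105)&(d>0))[200:260,190:250]
cn=max(cv2.findContours(m,cv2.RETR_EXTERNAL,cv2.CHAIN_APPROX_NONE)[0],key=cv2.contourArea)
q=onplane(K,D,T,cn.reshape(-1,2),.115)[:,:2].astype(np.float32)*1000;print('top',cv2.minAreaRect(q))
E
```

```text
zs [0.1028 0.1134 0.1144 0.1151]
px rect ((318.347412109375, 222.01841735839844), (19.951807022094727, 78.30758666992188), 1.2453643083572388)
0.115 ((561.7301635742188, 146.4326171875), (49.66643524169922, 11.814665794372559), 61.17319107055664) yaw 61.173153
disc z 0.07959109511862383 mean [562.10435027 147.54484079]
disc [561.33284155 145.83802535  29.39246781]
top ((560.7351684570312, 143.8660430908203), (51.105838775634766, 11.900054931640625), 60.444358825683594)
```

```bash
python3 - <<'E'
from h import *
from plant import *
a=np.radians(61.2-90)
gripper_to(.05,60)
movep((.5617,.1463,.15),down(a))
print(observe()['time_s'])
print(move_l((.5617,.1463,.087),feed=.08,max_force=8))
s=observe();print(s['eef_pos'],s['ft_force'])
gripper_to(.0,60);hold(.2)
s=observe();print(s['time_s'],s['eef_pos'],s['opening'],s['ft_force'])
snap('wrist','w2')
print(observe()['time_s'])
E
```

```text
3.9417
False
[0.56213933 0.14636803 0.08741061] [ 0.41016084  0.83782243 -0.13963638]
5.5 [0.562255   0.14635831 0.08768864] 0.011061078273828047 [-0.26427839 -0.07971848  4.07993507]
5.55
```

View pics/w2.png

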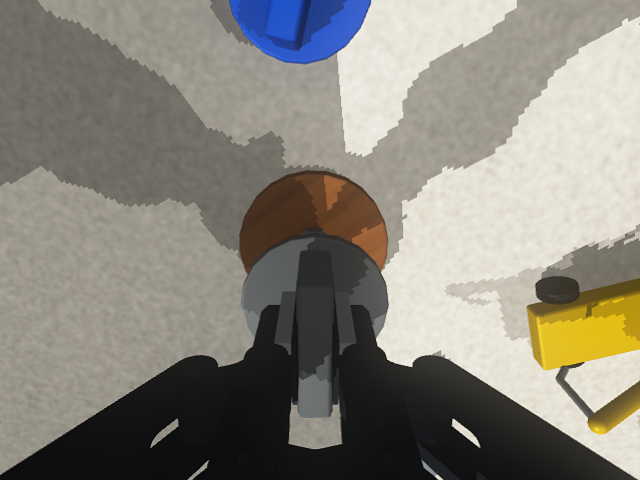

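The bar is held between the pads (opening 11 mm) with the disc below it at about (315,290). I'll lift it straight off, move to beside the lamp at the expected insertion yaw, and look.

```bash
python3 - <<'E'
from h import *
from plant import *
K,D,T,d,im=load('w2');P=cloud(K,D,T,d);z=P[...,2]
m=np.zeros((480,640),np.uint8);m[235:430,285:350]=((z>.109)&(z<.122)&(d>0))[235:430,285:350]
cn=max(cv2.findContours(m,cv2.RETR_EXTERNAL,cv2.CHAIN_APPROX_NONE)[0],key=cv2.contourArea)
q=onplane(K,D,T,cn.reshape(-1,2),.115)[:,:2].astype(np.float32)*1000;print('bar',cv2.minAreaRect(q))
s=observe();p=s['eef_pos']
move_l((p[0],p[1],.2),feed=.15)
s=observe();print(s['time_s'],s['eef_pos'],s['opening'],s['ft_force'])
movep((.472,-.21,.2),down(np.radians(14-90)))
hold(.3);s=observe();print(s['time_s'],s['eef_pos'],s['opening'],s['ft_force'])
snap('wrist','w3')
E
```

```text
bar ((564.0314331054688, 146.90928649902344), (50.5124397277832, 20.16883659362793), 61.25276565551758)
6.45 [0.56128403 0.14624927 0.1984984 ] 0.01096203710043339 [-0.31365867  0.44471932 -4.07206265]
8.125 [ 0.47234874 -0.20934562  0.19999065] 0.01089235884229202 [ 0.1663395  -0.64740328 -0.89355613]
```

View pics/w3.png

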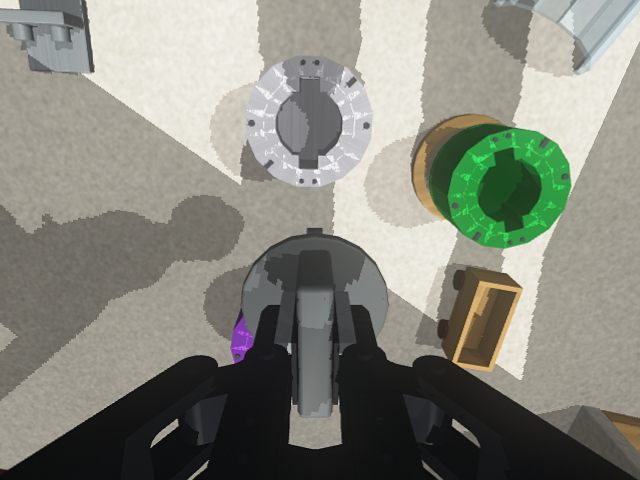

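The lamp's collar is at about (309,121). Its double-dot notches are at the top (309,62) and bottom (309,182), and the half-way bars are at (351,81) and (268,164), which is clockwise as described. The held cap's disc is at about (315,300). I'll measure both from this one view.

```bash
python3 - <<'E'
from h import *
from scipy.optimize import least_squares
K,D,T,d,im=load('w3');P=cloud(K,D,T,d);z=P[...,2]
circ=lambda q,x0,**k:least_squares(lambda x:np.hypot(q[:,0]-x[0],q[:,1]-x[1])-x[2],x0,loss='soft_l1',f_scale=.5).x
roi=np.zeros((480,640),bool);roi[30:215,225:400]=1
m=(roi&(z>.075)&(d>0)).astype(np.uint8)
print('rim z',np.percentile(z[roi&(z>.075)],[5,50,95]))
cn=max(cv2.findContours(m,cv2.RETR_EXTERNAL,cv2.CHAIN_APPROX_NONE)[0],key=cv2.contourArea)
q=onplane(K,D,T,cn.reshape(-1,2),.085)[:,:2]*1000;c=circ(q,[530,-195,38]);print('outer',c)
# mouth
hole=((m==0)&roi).astype(np.uint8)
cs=[x for x in cv2.findContours(m,cv2.RETR_CCOMP,cv2.CHAIN_APPROX_NONE)[0] if 800<cv2.contourArea(x)<8000]
for x in cs:
    q=onplane(K,D,T,x.reshape(-1,2),.085)[:,:2]*1000
    r=np.hypot(*(q-c[:2]).T)
    print('mouth area',cv2.contourArea(x),'r max',r.max(), circ(q[r<22],[c[0],c[1],20]))
    far=q[r>24]-c[:2];a=np.arctan2(far[:,1],far[:,0]);
    print('notch yaw',np.degrees(np.angle(np.exp(2j*a).mean())/2))
# dark dots on rim
g=cv2.cvtColor(im,cv2.COLOR_BGR2GRAY)
W=onplane(K,D,T,np.c_[np.tile(np.arange(640),480),np.repeat(np.arange(480),640)],.085).reshape(480,640,3)[...,:2]*1000-c[:2]
R=np.hypot(W[...,0],W[...,1]);dk=((R>30.5)&(R<36.8)&(g<110)&roi).astype(np.uint8)
n,l,st,ce=cv2.connectedComponentsWithStats(dk)
for i in range(1,n):
    if st[i,4]>=8:
        u,v=ce[i];w=onplane(K,D,T,[(u,v)],.085)[0,:2]*1000-c[:2];print(np.round((u,v)),st[i,4],'r',round(np.hypot(*w),1),'ang',round(np.degrees(np.arctan2(w[1],w[0])),1))
# held cap
from plant import observe
s=observe();tcp=np.array(s['eef_pos'])*1000;zt=s['eef_pos'][2]
roi=np.zeros((480,640),bool);roi[225:345,235:400]=1
m=(roi&(abs(z-(zt-.0065))<.012)&(d>0))
print('disc z',np.median(z[m]),'tcp z',zt)
cn=max(cv2.findContours(m.astype(np.uint8),cv2.RETR_EXTERNAL,cv2.CHAIN_APPROX_NONE)[0],key=cv2.contourArea).reshape(-1,2)
zc=np.median(z[m]);q=onplane(K,D,T,cn,zc)[:,:2]*1000;print('disc',circ(q,[*tcp[:2],30]),'tcp',tcp)
col=z[240:425,312:320];k=(abs(col-(zt+.028))<.006).any(1);rr=np.where(k)[0]+240;print('bar rows',rr.min(),rr.max(),np.round(onplane(K,D,T,[(315.5,rr.min()-.5),(315.5,rr.max()+.5)],zt+.0275)*1000,1))
R=Ro.from_euler('xyz',s['tcp_rot']).as_matrix();print(np.round(R,3).tolist())
E
```

```text
rim z [0.08236381 0.08368582 0.08501296]
outer [ 533.07440489 -190.82110991   37.77307012]
mouth area 3996.0 r max 27.39031274603398 [ 533.53059039 -190.82382846   19.69625142]
notch yaw 12.56826301601248
[303.  62.] 25 r 34.7 ang 19.4
[316.  62.] 24 r 34.8 ang 6.4
[351.  82.] 39 r 34.4 ang -31.9
[251. 123.] 27 r 34.2 ang 102.6
[366. 125.] 24 r 34.5 ang -76.7
[269. 164.] 37 r 34.2 ang 148.2
[301. 181.] 13 r 34.4 ang -173.6
[314. 181.] 11 r 34.5 ang -160.1
disc z 0.19193913326506648 tcp z 0.20000706527279657
disc [ 473.57904365 -209.63528002   28.29287763] tcp [ 472.28136791 -209.48094392  200.00706527]
bar rows 281 417 [[ 498.9 -203.8  227.5]
 [ 449.9 -216.1  227.5]]
[[0.0, 0.243, -0.97], [0.0, -0.97, -0.243], [-1.0, -0.0, -0.0]]
```

The measurements agree:
- **Rim:** radius 37.8 mm (nominal 38), mouth 19.7 mm (nominal 20), height about 84 mm.
- **Notch yaw:** all marks give 13.0° ± 0.3°.
- **Lamp centre:** (533.3, −190.8) mm.
- **Cap in hand:** about 1.1 mm along the bar from the TCP.

I'll insert with a force guard. I expect TCP z near 0.0976 when fully down.

```bash
python3 - <<'E'
from h import *
from plant import *
o=down(np.radians(13-90))
movep((.5321,-.1904,.155),o);hold(.2)
s=observe();print(s['time_s'],s['eef_pos'],s['ft_force'])
print(move_l((.5321,-.1904,.0965),feed=.04,max_force=6))
s=observe();print(s['time_s'],s['eef_pos'],s['ft_force'],s['torque'],s['opening'])
snap('wrist','w4');snap('scene','s4')
E
python3 -c "
import cv2
s=cv2.imread('pics/s4.png');cv2.imwrite('pics/s4c.png',cv2.resize(s[170:290,190:350],(800,600),interpolation=cv2.INTER_CUBIC))"
```

```text
8.7833 [ 0.53217135 -0.1910179   0.15612512] [-0.34445908  0.51250534 -1.30413482]
True
10.1333 [ 0.53208382 -0.19034473  0.09769641] [-1.15139554 -0.39648044  5.71475886] [-0.04344932  0.05389785 -0.02929304] 0.010699990528878012
```

View pics/w4.png

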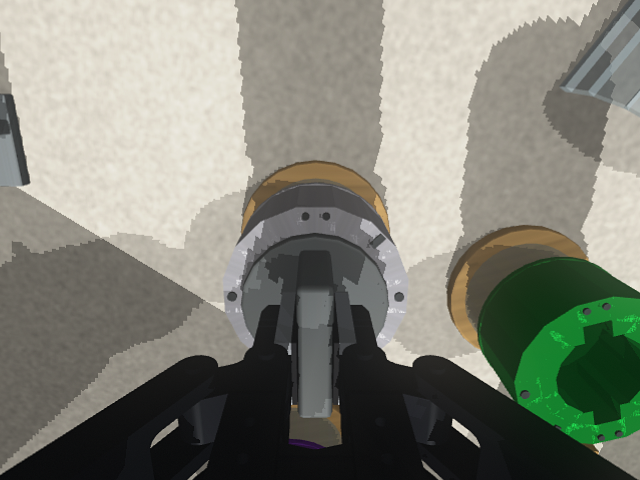

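View pics/s4c.png

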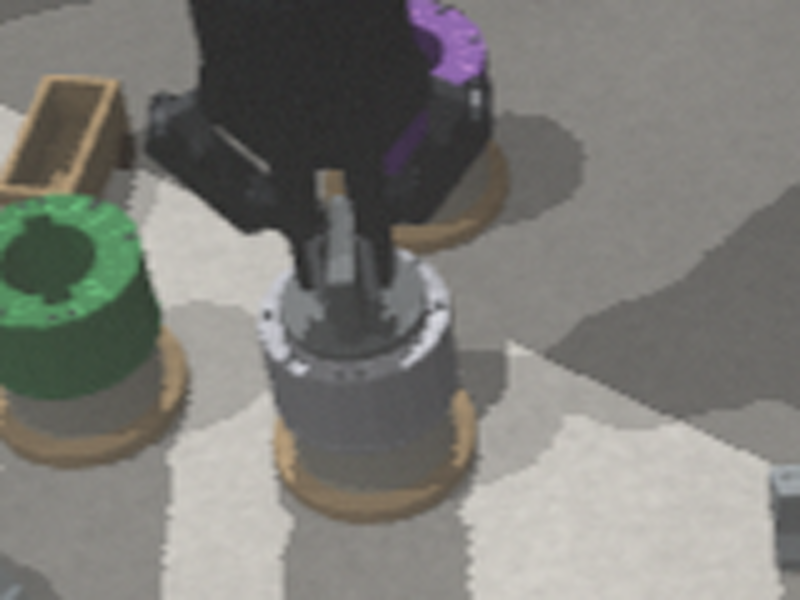

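The cap sits fully down: TCP z is 0.0977 against an expected 0.0976. In the pictures the disc rests on the rim inside the collar and the bar points at the double dots (316,216 in w4). Next I turn it clockwise in small steps, watching force and torque.

```bash
python3 - <<'E'
from h import *
from plant import *
C=np.array([.5331,-.1901])
for y in (8,2,-4,-10,-16):
    r=np.radians(y);p=C-.001*np.array([np.cos(r),np.sin(r)])
    movep((*p,.0973),down(r-np.pi/2))
    s=observe();R=Ro.from_euler('xyz',s['tcp_rot']).as_matrix()
    print(y,round(s['time_s'],2),np.round(s['eef_pos'],4),'yaw',round(np.degrees(np.arctan2(R[1,1],R[0,1]))+90,2),np.round(s['ft_force'],1),np.round(s['torque'],2),round(s['opening'],4))
    if abs(s['torque'][2])>1.2 or np.linalg.norm(s['ft_force'])>25: print('stop');break
E
```

```text
8 10.48 [ 0.5323 -0.1904  0.0977] yaw 8.12 [-0.   0.9  3.7] [-0.02  0.   -0.1 ] 0.0112
2 10.73 [ 0.5324 -0.1904  0.0977] yaw 2.24 [-0.3  0.4  2.6] [-0.18  0.02 -0.02] 0.0106
-4 10.98 [ 0.5324 -0.1903  0.0977] yaw -3.7 [0.2 0.  4.8] [-0.22 -0.08 -0.01] 0.011
-10 11.23 [ 0.5323 -0.1902  0.0977] yaw -9.67 [ 0.4 -0.3  5.5] [-0.27  0.   -0.03] 0.0108
-16 11.48 [ 0.5323 -0.19    0.0977] yaw -15.61 [-0.1 -1.   6.2] [-0.33 -0.02 -0.02] 0.0111
```

Turning freely and still seated at z 0.0977. I'll go on to −32°.

```bash
python3 - <<'E'
from h import *
from plant import *
C=np.array([.5331,-.1901])
for y in (-21,-26,-29,-32):
    r=np.radians(y);p=C-.001*np.array([np.cos(r),np.sin(r)])
    movep((*p,.0973),down(r-np.pi/2))
    if y==-32: hold(.4)
    s=observe();R=Ro.from_euler('xyz',s['tcp_rot']).as_matrix()
    print(y,round(s['time_s'],2),np.round(s['eef_pos'],4),'yaw',round(np.degrees(np.arctan2(R[1,1],R[0,1]))+90,2),np.round(s['ft_force'],1),np.round(s['torque'],2),round(s['opening'],4))
    if abs(s['torque'][2])>1.2 or np.linalg.norm(s['ft_force'])>25: print('stop');break
snap('wrist','w5');snap('scene','s5');snap('top','t5')
s=cv2.imread('pics/s5.png');cv2.imwrite('pics/s5c.png',cv2.resize(s[170:290,190:350],(800,600),interpolation=cv2.INTER_CUBIC))
E
```

```text
-21 11.73 [ 0.5323 -0.1899  0.0977] yaw -20.57 [ 1.4 -1.7  5.7] [-0.32 -0.06  0.01] 0.0107
-26 11.98 [ 0.5324 -0.1898  0.0977] yaw -25.55 [ 0.6 -1.1  5.4] [-0.28  0.01 -0.01] 0.0114
-29 12.23 [ 0.5324 -0.1898  0.0977] yaw -28.54 [ 1.6 -0.8  6.1] [-0.31  0.02 -0.  ] 0.0108
-32 12.88 [ 0.5324 -0.1898  0.0977] yaw -31.52 [ 0.5 -1.5  5.5] [-0.29 -0.01  0.03] 0.0111
```

View pics/w5.png

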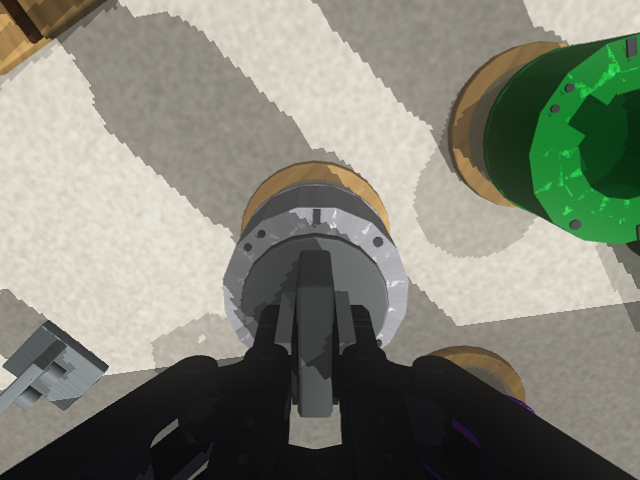

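View pics/s5c.png

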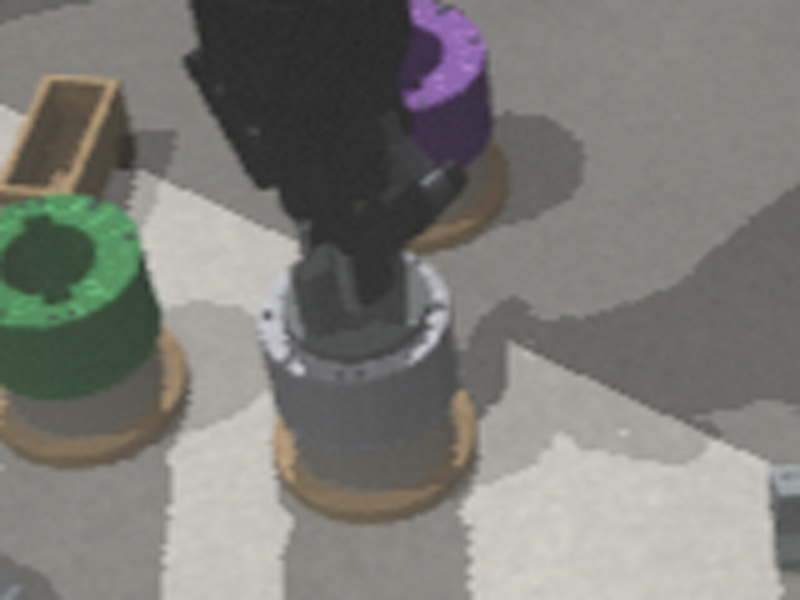

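View pics/t5.png

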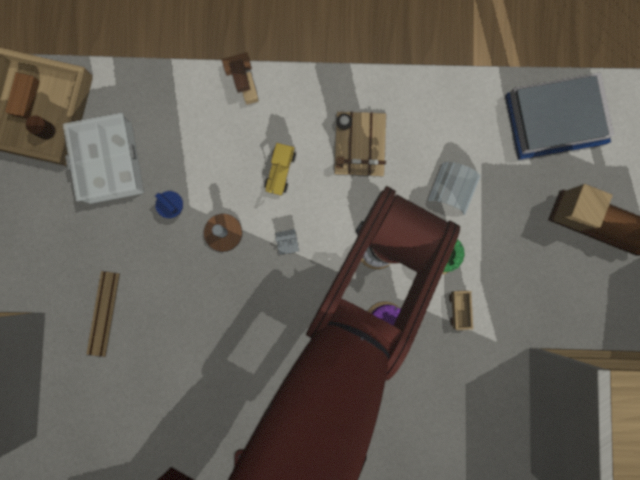

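The grip bar (315,330) now points at the half-way bar (317,215). The peg is empty and the bystanders haven't moved. A 0.4° trim takes out the remaining servo lag, then I'll check that it stays still and hand in.

```bash
python3 - <<'E'
from h import *
from plant import *
C=np.array([.5331,-.1901]);r=np.radians(-32.4);p=C-.001*np.array([np.cos(np.radians(-32)),np.sin(np.radians(-32))])
movep((*p,.0973),down(r-np.pi/2))
for i in range(2):
    hold(.5);s=observe();R=Ro.from_euler('xyz',s['tcp_rot']).as_matrix()
    print(round(s['time_s'],2),np.round(s['eef_pos'],4),'yaw',round(np.degrees(np.arctan2(R[1,1],R[0,1]))+90,2),np.round(s['ft_force'],1),np.round(s['torque'],2),round(s['opening'],4))
snap('wrist','w6')
K,D,T,d,im=load('w6');g=cv2.cvtColor(im,cv2.COLOR_BGR2GRAY)
n,l,st,ce=cv2.connectedComponentsWithStats(((g<110)[200:232,295:340]).astype(np.uint8))
for i in range(1,n):
    if 15<st[i,4]<250:
        w=onplane(K,D,T,[ce[i]+(295,200)],.085)[0,:2]-C;print(ce[i]+(295,200),st[i,4],'r',np.hypot(*w),'ang',np.degrees(np.arctan2(w[1],w[0])))
job_done()
E
```

```text
13.78 [ 0.5325 -0.1898  0.0977] yaw -31.92 [ 2.  -1.2  5.3] [-0.3  -0.05 -0.02] 0.0109
14.28 [ 0.5325 -0.1898  0.0977] yaw -31.92 [ 1.2 -1.5  6.9] [-0.27 -0.05 -0.03] 0.0112
the job is handed in; nothing more can be done
```

The cap is in the lamp's collar, fully down and turned 45° clockwise to the half-way bars. The gripper is still holding it there. I handed the job in at about 14 s of the 42 s allowed.

- **Steps taken:** I gripped the grey cap's bar, lifted it straight off the peg and lowered it through the notches, measured at a yaw of 13.0°. I then turned it clockwise in small steps.
- **Seating:** The TCP height stayed at 0.0977 m through the whole turn and at the end (0.0976 m expected for fully down), with a light downward push of about 5–7 N.
- **Angle:** The final yaw is −31.9°, steady over the last 0.5 s. That is 44.9° from where it dropped in, and the half-way bars measured −31.9°. The wrist picture taken 0.4° before the final trim shows the grip bar in line with the half-way bar.
- **Lock:** I felt no extra turning resistance, so the click pin was probably not touched. I can't read the pin directly.
- **Other toys:** In the top view before and after, the toys I could see had not moved. The arm hid part of the view around the lamp.
- **Checks that failed or disagreed:**
  - A final attempt to measure the half-way bar in the last picture found no mark.
  - Estimates of where the cap sat along the bar in the gripper differed by about 1–2 mm, which is within the collar's play.

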